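# Hang the dial gauge on its sprung hook, dial outward

## Task

Take the dial gauge out of its wooden cradle and hang it by the loop on its back on the upturned hook of the slotted upright, dial facing outward, away from the upright. The hook's spring grips the loop, so push the gauge down by feel until the loop meets the hook's stop collar, and lean on it there for half a second with about 12 newtons more than the sliding took (never more than 18) before letting go. Leave the bottle, jar and beaker alone.

Things in the scene. Friction and masses are not known exactly. Their poses are not given: they have to be found in the camera images.
- gauge: Room hygrometer: grey plastic case 10 mm thick (own x), 50 wide (y), 120 high (z), 0.11 to 0.21 kg. Origin: centre of underside. The marked face looks to own -x: a round steel dial 46 mm across, 4 mm proud, centred 55 mm up, black ticks and pointer. Starts standing upright in the cradle, any way round. Best gripped across its width about 100 mm up, from above: clear of dial and loop.
- gauge_dial (a point): Centre of the dial's face: gauge frame (-9, 0, 55) mm.
- gauge_loop (a point): Hanging loop of steel on the gauge's plain back (+x), open above and below: 10 mm (x) by 24 mm (y) inside, walls 3 mm, from 62 to 78 mm above the gauge's underside. This point: centre of the opening at the loop's lower edge, gauge frame (10, 0, 62) mm. Axes as the gauge.
- cradle: Fixed wooden cradle, base 140 by 100 by 5 mm, two like slots, each 13 by 54 mm inside with walls up to 30 mm and floor 5 mm above the table. Origin: underside, centred below the first slot, whose long side runs along own y; the gauge starts in it, its axes along the cradle's. Any yaw.
- spare_slot (a point): The second slot, empty, its long side along the cradle's x, so square to the first: for setting the gauge down a quarter turn round to regrasp it. This point: centre of its floor, cradle frame (-55, 0, 5) mm. Axes as the cradle. Its use is optional.
- hook_stand: Fixed stand: base plate 130 by 110 by 8 mm and a slotted galvanised upright 40 mm wide, 165 high, carrying the hook on its front (own -x). Origin: underside, below the upright's front face. It also carries the stop: a rigid steel collar, 16 by 36 by 4 mm, round the hook's blade, which carries the loop's lower edge. The collar is clamped anew each time and its height is not measured.
- hook: Fixed flat steel hook. Its upturned blade is 6 mm thick (x), 20 wide (y), with a rounded tip, and stands 62 mm in front of the upright, so the gauge would go on either way round. Outward is own -x. Origin: blade's centre at the bend, 115 mm above the table. The stop collar's top is 0 to 12 mm above this point, only to be found by feel. Axes as the stand.
- hook_tip (a point): Centre of the blade's top, 46 mm above the bend, 161 mm above the table. On the blade's back (+x) a bowed spring (5 N/mm) stands out 6 mm, from 35 to 1 mm above the bend, most at 11 to 17 mm. It pushes the loop's rear wall to +x until the case's back bears on the blade (loop centre 2 mm behind the blade's), and resists sliding with 3 to 12 N; the gauge's weight does not overcome it.
- bottle: Bystander: black bottle, 60 mm across, 130 mm high, origin centre of underside.
- jar: Bystander: white jar, 56 mm across, 80 mm high, origin centre of underside.
- beaker: Bystander: white open beaker, 72 mm across, 90 mm high, origin centre of underside.
There are look-alikes about, which are no part of the job. Of the things that look like the gauge, the smaller one is meant.

How it is judged:
By the outcome, as a careful person would: the job done as asked, in the order asked, and still so for the second after the job is handed in, with the robot touching nothing.
It also fails if it takes over 72 s, if anything falls off the work surface, if the arm or the gripper's body presses on something with over 40 N, if the wrist force passes 120 N, or if a joint passes its speed limit or range.

## Robot

A 6-joint arm with a two-finger parallel gripper is mounted at the origin on the work surface. World frame = base frame: x ahead of the robot, y to its left, z up, the work surface at z = 0. Lengths are in m, angles in degrees, forces in N, time in s.
With the tool pointing down it reaches from about 0.4 to 0.825 m from the base axis. Payload 7 kg.
Tool frame: the origin (TCP) lies at the centre of the arm's flange, where the gripper is bolted on; the fingertips stand 178 mm ahead of it and the grasp point (between the pads) lies 159 mm ahead of it (r.tips_ahead is the z of the fingertips in the tool frame, in m); z points along the fingers, y is the line along which they close (so a half turn about z gives the same grasp; the last joint's range is limited). The gripper opens to 88 mm and grips with 3 to 60 N. Pads are 19 mm wide; open, the fingers measure 130 mm over their backs; the gripper's body (78 mm by 193 mm) begins 47 mm behind the grasp point.
Start: joints at [84.574, 20.546, 0.682, 0, -70.136, -16.507], TCP at [0.252, 0.626, 0.405] pointing down, gripper open.
Joint ranges: [-176.03, 176.03], [-82.01, 121.73], [-58.28, 71.71], [-173.87, 95.51], [-174.79, -0.11], [-173.66, 173.66]. Speed limits (degrees/s): [136.94, 136.94, 172.46, 180, 180, 180].

## Interface

Orientations are given as [roll, pitch, yaw] about the fixed x, y, z axes, in that order (R = Rz(yaw) Ry(pitch) Rx(roll)).
In Python, from plant import r gives the robot as it stands. The module is installed in compiled form; this text tells all that it offers.
- The arm moves only by the shell command python3 -m pendant 'ROWS' [FORCE]. ROWS is JSON, a list that holds one entry, the list of rows, each a list of 7 numbers: the shift along the tool's x, y, z in m, then the turn, a rotation vector about the tool's x, y, z in degrees, then the gripper command: -1 is shut, 1 is fully open, values between are in proportion. A call has 1 to 5 rows; each row is the pose to reach, as a shift and turn from the pose commanded when the call began, along the tool's axes at that moment; what a row does not reach only later rows make up. A row lasts 1/10 s, in which the tool goes at most 50 mm and 8.59 degrees, less where a joint would pass 70% of its speed; a pose out of reach is approached as far as the arm can. A call with a gripper value outside its range is refused whole. The fingers move at their own pace and stop on an object; FORCE is the grip in N (left out, the last holds). Time passes only in rows, so rows that repeat a pose let the fingers close. It gives the time, the measured TCP pose, the force, the opening and the grip force at its end, in the units of the state.
- r.get_state(): the state, without advancing time (a new reading comes with each control period).
- r.capture(name): name is "scene" or "top" or "wrist"; returns the picture (480x640x3 uint8, red, green, blue); there is no depth.
- r.camera_params(name): a dict with "fx", "fy", "cx", "cy" (pixels), "R" (3x3) and "t" (3): a world point X has camera coordinates R X + t. Camera axes: x right, y down, z forward; pixel columns grow to the right and rows downward; lengths in m; the calibration is good to about 2 mm. A picture is of the moment at which its call begins: read the wrist's pose just before it. camera_params takes no time and is no camera call; for the wrist camera it gives the pose at the moment of the call.
- r.close_job(): hands the job in; it is judged then, once.
The state is a dict: "time_s": time; "joints": joint angles; "qd": joint speeds; "joint_torque": joint torques, N m; "tcp_pos": TCP position; "eef_rot": TCP orientation; "contact_force": force on the tool from outside, world axes, zero at the start; "moment": the same for the moment, N m; "gripper_width": finger opening in m; "gripper_force": force on a finger pad.
Only numpy, scipy, OpenCV 4.12 (cv2) and the standard library are available. Lean on these libraries where they do the work, as an engineer would, in place of code of your own. Each camera call takes 0.05 s, during which the arm holds its last target. There are 200 camera calls.

## Working session

There is one attempt and no reset: what is moved stays moved. The work goes in short steps, Python scripts to look and compute and a shell command to move; the robot and the scene stay as the last step left them, time stands still between calls to the robot, and variables do not carry over. Pictures are saved under pics/ and viewed, at most 10 in all, crops included, and the job is handed in when it is done.

```bash
mkdir -p pics; python3 - <<'E'
from plant import r
import cv2,numpy as np
s=r.get_state();print(s)
for n in("scene","top"):
    im=r.capture(n);cv2.imwrite(f"pics/{n}1.png",im[:,:,::-1]);p=r.camera_params(n);print(n,p)
E
```

```text
{'time_s': 0.0, 'joints': array([ 8.45720731e+01,  2.05896670e+01,  6.33475531e-01, -2.06779263e-02,
       -7.01353312e+01, -1.65066531e+01]), 'qd': array([ 0.01107684,  0.11962706,  0.0593061 , -0.12797298, -0.01876393,
        0.04277785]), 'joint_torque': array([-2.55239347e-04, -5.82710123e+01,  2.93066096e+01,  6.99768528e+00,
        7.14881869e-03, -1.64678750e-04]), 'tcp_pos': array([0.2520731 , 0.62594826, 0.40373838]), 'eef_rot': array([ 1.79906726e+02, -7.36908822e-03, -2.19416159e+01]), 'contact_force': array([0.44120303, 0.0037176 , 0.43769038]), 'moment': array([0.01440717, 0.03109825, 0.0009871 ]), 'gripper_force': 0.0, 'gripper_width': 0.0875242928478236}
scene {'fx': 548.2593347544315, 'fy': 548.2593347544315, 'cx': 328.2865242321216, 'cy': 230.96628713859178, 'R': array([[-0.52817304,  0.84892964, -0.01875365],
       [ 0.6237683 ,  0.37291131, -0.68691357],
       [-0.57614784, -0.37450717, -0.7264971 ]]), 't': array([ 0.27705751, -0.25425917,  1.52072088])}
top {'fx': 500.57552449933866, 'fy': 500.57552449933866, 'cx': 317.03555745463734, 'cy': 247.7825959135467, 'R': array([[ 0.00631426, -0.99993596, -0.00939219],
       [-0.99427149, -0.00527578, -0.10675383],
       [ 0.10669744,  0.01001246, -0.99424112]]), 't': array([-0.01554998,  0.55136458,  1.07538387])}
```

View pics/scene1.png

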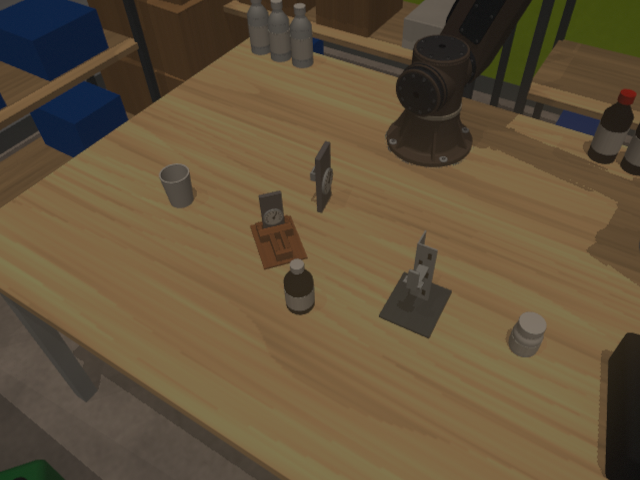

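View pics/top1.png

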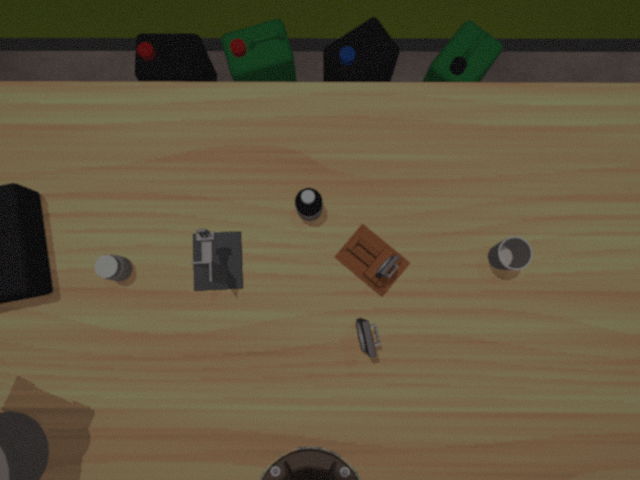

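Candidates for the gauge are the one standing in the cradle (scene 272,212; top 387,267), which is small, and the free-standing one (scene 322,178; top 368,337), which is larger. By the description it is the small one in the cradle. I'll check that in a close crop.

```bash
python3 - <<'E'
import cv2,numpy as np
t=cv2.imread("pics/top1.png");s=cv2.imread("pics/scene1.png")
def c(im,u,v,w,h):
    return cv2.convertScaleAbs(cv2.resize(im[v:v+h,u:u+w],(400,300),interpolation=cv2.INTER_CUBIC),alpha=1.7)
m=np.vstack([np.hstack([c(t,325,220,100,75+5-5),c(t,175,225,80,60)]),np.hstack([c(s,230,180,100,75+0),c(s,370,230,120,90)])])
for k in range(0,800,50): cv2.line(m,(k,0),(k,4),(0,255,0),1)
for k in range(0,600,50): cv2.line(m,(0,k),(4,k),(0,255,0),1)
cv2.imwrite("pics/m1.png",m)
E
```

```text
(no output)
```

View pics/m1.png

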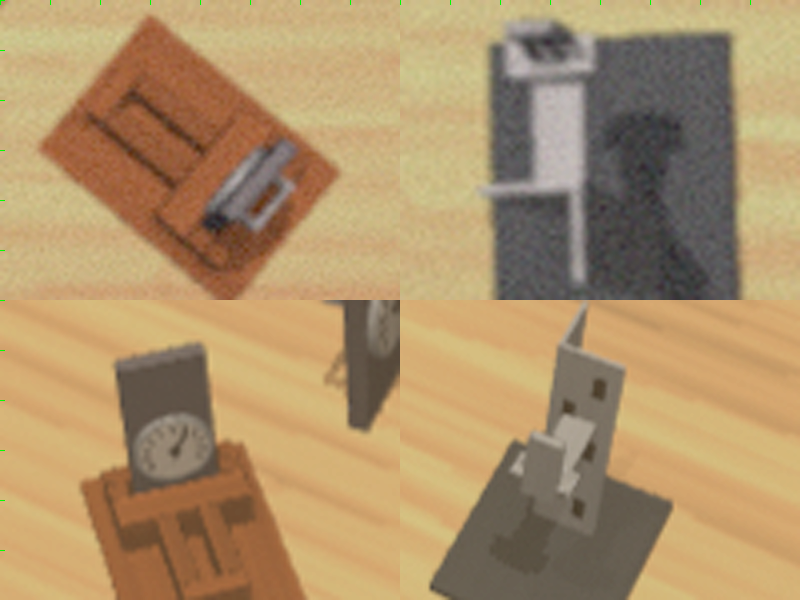

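The crop confirms the choice: the small gauge is in the cradle, with its dial towards the spare slot and its loop on the far side. The hook faces up in the top picture, which is about world +x. Next I fit the poses.

```bash
cat > h.py <<'E'
from plant import r
import numpy as np,cv2
from scipy.spatial.transform import Rotation as Ro
def back(p,uv,z):
    R=np.array(p["R"]);t=np.array(p["t"]);c=-R.T@t
    d=R.T@[(uv[0]-p["cx"])/p["fx"],(uv[1]-p["cy"])/p["fy"],1]
    return c+d*(z-c[2])/d[2]
def proj(p,X):
    c=np.array(p["R"])@X+p["t"];return np.array([p["fx"]*c[0]/c[2]+p["cx"],p["fy"]*c[1]/c[2]+p["cy"]])
def delta(pos,rpy):  # tool shift (mm) and rotvec from measured pose to target
    s=r.get_state();R=Ro.from_euler('xyz',s["eef_rot"],degrees=True)
    return (R.inv().apply(np.array(pos)-s["tcp_pos"])*1000).round(1),(R.inv()*Ro.from_euler('xyz',rpy,degrees=True)).as_rotvec(degrees=True).round(2)
E
python3 - <<'E'
from h import *
p=r.camera_params("top");q=r.camera_params("scene")
print("cradle");C=[back(p,u,.005) for u in[(362.5,223.75),(335,256.75),(381.3,295),(410,263)]]
C=np.array(C)[:,:2];print(C.round(4),C.mean(0),[np.linalg.norm(C[i]-C[i-1]).round(4) for i in range(4)])
print("stand");S=np.array([back(p,u,.008) for u in[(193,233.4),(241,232),(243,290),(194,291)]])[:,:2]
print(S.round(4),S.mean(0),[np.linalg.norm(S[i]-S[i-1]).round(4) for i in range(4)])
print("gauge top ends", back(p,(325+215/4,220+215/4),.125),back(p,(325+288/4,220+148/4),.125))
print("tip scene",back(q,(414,270.5),.161))
print("gauge top corners scene",back(q,(230+120/4,180+62/4),.125),back(q,(230+205/4,180+45/4),.125))
for n in[(309,190,.13),(112,265,.08),(515,240,.09)]:print(back(p,n[:2],n[2]))
w=r.camera_params("wrist");Rt=Ro.from_euler('xyz',r.get_state()["eef_rot"],degrees=True)
c=-np.array(w["R"]).T@w["t"];print("cam in tool",Rt.inv().apply(c-r.get_state()["tcp_pos"]),"axis",Rt.inv().apply(np.array(w["R"])))
print(w)
E
```

```text
cradle
[[ 0.6094 -0.1148]
 [ 0.534  -0.0527]
 [ 0.4489 -0.1561]
 [ 0.5208 -0.221 ]] [ 0.52826766 -0.13615271] [np.float64(0.1383), np.float64(0.0977), np.float64(0.134), np.float64(0.0969)]
stand
[[0.585  0.2687]
 [0.5887 0.16  ]
 [0.4581 0.1526]
 [0.4552 0.2622]] [0.52173025 0.21088817] [np.float64(0.13), np.float64(0.1088), np.float64(0.1309), np.float64(0.1096)]
gauge top ends [ 0.48957145 -0.1371709   0.125     ] [ 0.52342729 -0.17400734  0.125     ]
tip scene [0.57099042 0.21551123 0.161     ]
gauge top corners scene [ 0.52455451 -0.17214967  0.125     ] [ 0.48970795 -0.14022081  0.125     ]
[0.65856938 0.00370415 0.13      ]
[0.50726302 0.41871226 0.08      ]
[ 0.56342236 -0.42485514  0.09      ]
cam in tool [ 0.0717846  -0.00033863  0.01966463] axis [[ 2.82172535e-04  9.99999772e-01 -6.12694377e-04]
 [-9.64355923e-01  1.09990660e-04 -2.64608467e-01]
 [-2.64608340e-01  6.65520694e-04  9.64355735e-01]]
{'fx': 358.0181388966104, 'fy': 358.0181388966104, 'cx': 314.91809037903994, 'cy': 242.71097170589334, 'R': array([[-0.37334722, -0.92768939,  0.0020625 ],
       [-0.89445721,  0.36056096,  0.26446567],
       [-0.24608565,  0.0968927 , -0.9643929 ]]), 't': array([ 0.67433259, -0.03260622,  0.3908696 ])}
```

Cradle: origin about (0.508, -0.155), yaw about -130°. Stand: yaw about -177°, hook tip about (0.571, 0.214). I grasp with tool yaw -130° and hover first.

```bash
cat > d.py <<'E'
import sys
from h import *
a=list(map(float,sys.argv[1:]));s=r.get_state()
print(s["time_s"],s["tcp_pos"].round(4),s["eef_rot"].round(2),"->",*delta(a[:3],a[3:]))
E
python3 d.py 0.507 -0.156 0.40 180 0 -130
```

```text
0.1 [0.2521 0.626  0.4038] [ 1.7992e+02 -1.0000e-02 -2.1940e+01] -> [528.6 630.1   4.8] [ 5.0000e-02 -8.0000e-02  1.0806e+02]
```

```bash
python3 -m pendant '[[[0.032,0.038,0,0,0,8.5,1],[0.064,0.076,0,0,0,17,1],[0.096,0.114,0,0,0,25.5,1],[0.128,0.152,0,0,0,34,1],[0.16,0.19,0,0,0,42.5,1]]]'; python3 d.py 0.507 -0.156 0.40 180 0 -130
```

```text
time_s: 0.6
tcp_pos: [0.3297, 0.388, 0.4044]
eef_rot: [180.0, -0.0, -64.8]
contact_force: [1.1, 1.2, 0.1]
gripper_width: 0.0876
gripper_force: 0.0
0.6 [0.3297 0.388  0.4044] [ 1.7998e+02 -2.0000e-02 -6.4760e+01] -> [567.7  71.6   4.5] [ 1.000e-02 -2.000e-02  6.524e+01]
```

```bash
python3 -m pendant '[[[0.049,0.006,0,0,0,8.5,1],[0.098,0.012,0,0,0,17,1],[0.147,0.018,0,0,0,25.5,1],[0.196,0.024,0,0,0,34,1],[0.245,0.03,0.002,0,0,42.5,1]]]'; python3 d.py 0.507 -0.156 0.40 180 0 -130
```

```text
time_s: 1.1
tcp_pos: [0.4082, 0.1542, 0.403]
eef_rot: [-180.0, 0.0, -107.2]
contact_force: [1.4, 0.2, -0.5]
gripper_width: 0.0876
gripper_force: 0.0
1.1 [0.4082 0.1542 0.403 ] [-1.7997e+02  5.0000e-02 -1.0725e+02] -> [ 266.9 -186.3    2.8] [-2.000e-02  5.000e-02  2.275e+01]
```

```bash
python3 -m pendant '[[[0.04,-0.028,0,0,0,7.5,1],[0.08,-0.056,0,0,0,15,1],[0.12,-0.084,0,0,0,22.7,1],[0.16,-0.112,0,0,0,22.7,1],[0.2,-0.14,0,0,0,22.7,1]]]'>/dev/null; python3 d.py 0.507 -0.156 0.40 180 0 -130
```

```text
1.6 [ 0.484  -0.0781  0.4027] [-1.7999e+02  2.0000e-02 -1.2964e+02] -> [ 45.3 -67.5   2.7] [-0.01  0.02  0.36]
```

```bash
python3 -m pendant '[[[0.023,-0.034,0,0,0,0,1],[0.045,-0.067,0.002,0,0,0.3,1],[0.045,-0.067,0.002,0,0,0.3,1]]]'>/dev/null; python3 d.py 0.507 -0.156 0.40 180 0 -130
python3 - <<'E'
from h import *
p=r.camera_params("wrist");np.save("w2.npy",p,allow_pickle=True)
im=r.capture("wrist");cv2.imwrite("pics/w2.png",cv2.convertScaleAbs(im[:,:,::-1],alpha=1.6))
E
```

```text
1.9 [ 0.5074 -0.1569  0.3995] [ 1.7994e+02 -1.0000e-01 -1.3018e+02] -> [-0.4  0.9 -0.5] [ 0.06 -0.1  -0.18]
```

View pics/w2.png

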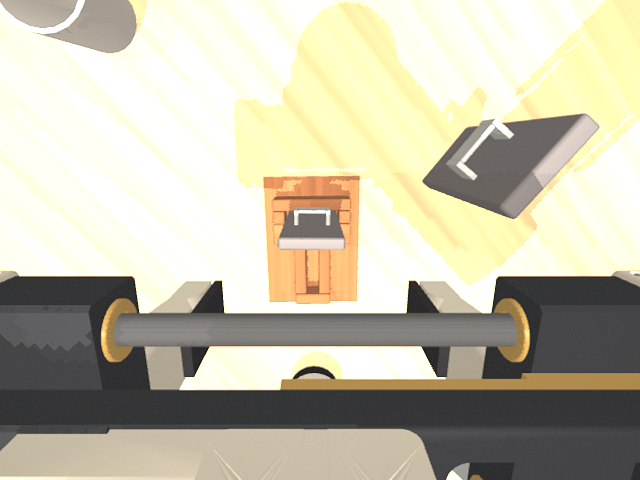

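The wrist picture shows the gauge's top edge at cols 279–345, rows 240–249, with its loop towards the camera, well centred between the fingers. The larger look-alike is at the upper right (425–598, 115–215), so I check clearance to it.

```bash
python3 - <<'E'
from h import *
w=r.camera_params("wrist");p=r.camera_params("top");q=r.camera_params("scene");s=r.get_state()
R=Ro.from_euler('xyz',s["eef_rot"],degrees=True)
T=lambda X:(R.inv().apply(X-s["tcp_pos"])*1000).round(1)
for u in[(279,247),(345,247),(279,249),(345,249),(284,238),(342,238)]:
    X=back(w,u,.125);print(u,X.round(4),T(X))
# look-alike: foot in scene (bottom corner 320,210), and top corners in the views
for z in(.14,.16,.18,.2):
    print(z,[T(back(w,u,z))for u in[(598,125),(515,217)]],T(back(q,(328,144),z)),T(back(p,(374,357),z)),T(back(p,(359,321),z)))
print("foot",T(back(q,(320,210),0)))
E
```

```text
(279, 247) [ 0.5286 -0.171   0.125 ] [ -2.5 -27.1 274.6]
(345, 247) [ 0.4912 -0.1395  0.125 ] [ -2.5  21.8 274.6]
(279, 249) [ 0.5297 -0.1698  0.125 ] [ -4.  -27.1 274.6]
(345, 249) [ 0.4922 -0.1383  0.125 ] [ -4.   21.8 274.6]
(284, 238) [ 0.5212 -0.1738  0.125 ] [  4.4 -23.2 274.6]
(342, 238) [ 0.4886 -0.1462  0.125 ] [  4.4  19.5 274.7]
0.14 [array([ 82.9, 180.1, 260. ]), array([ 23.2, 136. , 259.9])] [105.9 165.  260. ] [ 92.4 156.3 260. ] [ 25.9 122.3 259.8]
0.16 [array([ 81.9, 165.1, 240. ]), array([ 27.2, 124.6, 239.8])] [ 81.1 157.4 240. ] [ 89.4 156.  240. ] [ 24.3 122.7 239.8]
0.18 [array([ 80.9, 150. , 220. ]), array([ 31.1, 113.3, 219.8])] [ 56.3 149.8 219.9] [ 86.5 155.7 220. ] [ 22.7 123.1 219.8]
0.2 [array([ 79.9, 135. , 199.9]), array([ 35.1, 101.9, 199.8])] [ 31.5 142.2 199.9] [ 83.6 155.4 200. ] [ 21.1 123.5 199.8]
foot [ 38.3 119.6 399.9]
```

```bash
python3 -m pendant '[[[0,-0.0025,0.035,0,0,0,1],[0,-0.0025,0.07,0,0,0,1],[0,-0.0025,0.1,0,0,0,1],[0,-0.0025,0.12,0,0,0,1],[0,-0.0025,0.1335,0,0,0,1]]]';  python3 -m pendant '[[[0,0,0.002,0,0,0,0.5],[0,0,0.002,0,0,0,-1],[0,0,0.002,0,0,0,-1],[0,0,0.002,0,0,0,-1],[0,0,0.002,0,0,0,-1]]]' 60;python3 -m pendant '[[[0,0,0,0,0,0,-1],[0,0,0,0,0,0,-1]]]' 60; python3 d.py .507 -.156 .264 180 0 -130
```

```text
time_s: 2.45
tcp_pos: [0.5079, -0.1539, 0.2655]
eef_rot: [179.9, -0.1, -129.9]
contact_force: [-0.2, -0.4, -0.3]
gripper_width: 0.0875
gripper_force: 0.0
time_s: 2.95
tcp_pos: [0.509, -0.1549, 0.266]
eef_rot: [-179.9, 0.1, -129.9]
contact_force: [0.4, -0.4, -0.2]
gripper_width: 0.0527
gripper_force: 0.5
time_s: 3.15
tcp_pos: [0.509, -0.155, 0.2658]
eef_rot: [-179.9, 0.0, -129.9]
contact_force: [-0.2, 0.4, 3.2]
gripper_width: 0.0498
gripper_force: 59.8
3.15 [ 0.509  -0.155   0.2658] [-1.7995e+02  4.0000e-02 -1.2993e+02] -> [2.1 0.9 1.8] [-0.05  0.04  0.07]
```

Gripped at 50 mm wide. Lifting straight out, then carrying it over.

```bash
python3 -m pendant '[[[0,0,-0.015,0,0,0,-1],[0,0,-0.05,0,0,0,-1],[0,0,-0.095,0,0,0,-1],[0,0,-0.14,0,0,0,-1],[0,0,-0.184,0,0,0,-1]]]'; python3 -m pendant '[[[0,0,-0.184,0,0,0,-1]]]'>/dev/null;python3 d.py .60 .214 .45 180 0 -177.3
```

```text
time_s: 3.65
tcp_pos: [0.5081, -0.155, 0.4506]
eef_rot: [179.9, -0.0, -129.9]
contact_force: [1.9, -0.3, -1.5]
gripper_width: 0.0494
gripper_force: 59.8
3.75 [ 0.5079 -0.1549  0.5   ] [ 1.7988e+02 -4.0000e-02 -1.2995e+02] -> [-342.   166.1   50. ] [ 0.1  -0.09 47.35]
```

```bash
python3 -m pendant '[[[-0.03,0.015,0,0,0,6,-1],[-0.07,0.034,0.01,0,0,14,-1],[-0.11,0.053,0.02,0,0,22,-1],[-0.15,0.073,0.03,0,0,30,-1],[-0.19,0.092,0.03,0,0,38,-1]]]'>/dev/null;python3 d.py .60 .214 .45 180 0 -177.3
```

```text
4.25 [0.5595 0.0514 0.4672] [ 179.98   -0.19 -168.29] -> [-72.7 151.   17. ] [ 0.01 -0.19  9.01]
```

```bash
python3 -m pendant '[[[-0.02,0.04,0.005,0,0,4,-1],[-0.038,0.08,0.01,0,0,8,-1],[-0.055,0.115,0.017,0,0,9,-1],[-0.073,0.15,0.017,0,0,9,-1],[-0.073,0.15,0.017,0,0,9,-1]]]'>/dev/null;python3 -m pendant '[[[0,0,0,0,0,0,-1]]]'>/dev/null;python3 d.py .60 .214 .45 180 0 -177.3
python3 - <<'E'
from h import *
im=r.capture("wrist");cv2.imwrite("pics/w3.png",cv2.convertScaleAbs(im[:,:,::-1],alpha=1.6))
cv2.imwrite("pics/s3.png",r.capture("scene")[:,:,::-1]);cv2.imwrite("pics/t3.png",r.capture("top")[:,:,::-1])
E
```

```text
4.85 [0.6001 0.2127 0.4508] [-1.7994e+02 -1.3000e-01 -1.7686e+02] -> [-0.   1.3  0.8] [-0.06 -0.13  0.44]
```

View pics/w3.png

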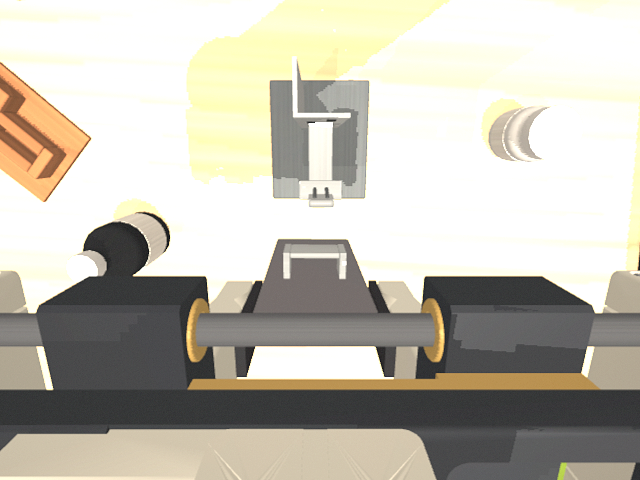

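The wrist view shows the loop (284–345, 245–278) and the hook tip about (321, 200), near enough aligned. I zoom in for sub-pixel values.

```bash
python3 - <<'E'
from h import *
im=r.capture("wrist")[:,:,::-1];cv2.imwrite("pics/w4raw.png",im)
c=cv2.resize(im[170:285,265:375],None,fx=5.2,fy=5.2,interpolation=cv2.INTER_CUBIC)
for k in range(10,110,10): cv2.line(c,(int(k*5.2),0),(int(k*5.2),6),(0,0,255),1)
for k in range(10,115,10): cv2.line(c,(0,int(k*5.2)),(6,int(k*5.2)),(0,0,255),1)
cv2.imwrite("pics/w4.png",c);print(c.shape)
E
```

```text
(598, 572, 3)
```

View pics/w4.png

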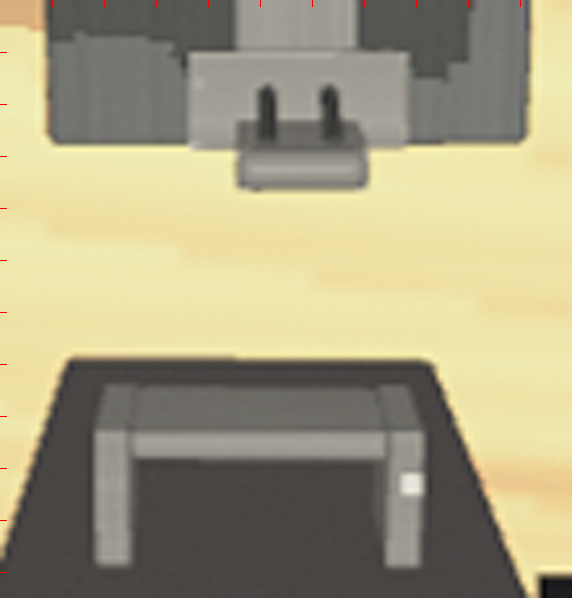

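```bash
python3 - <<'E'
from h import *
w=r.camera_params("wrist");s=r.get_state()
R=Ro.from_euler('xyz',s["eef_rot"],degrees=True)
T=lambda X:(R.inv().apply(X-s["tcp_pos"])*1000).round(1)
P=lambda x,y:(265+x/5.2,170+y/5.2)
z=s["tcp_pos"][2]
for n,u,h in[("wallin L",P(132,458),z-.1828),("wallin R",P(386,458),z-.1828),("wallout L",P(95,432),z-.1828),("wallout R",P(424,432),z-.1828),("case foot L",P(70,360),z-.2608),("foot R",P(432,360),z-.2608),
  ("tipL",P(237,168),.161),("tipR",P(368,168),.161),("tip front",P(302,187),.160),("tip back",P(302,150),.160),("colL",P(188,145),.119),("colR",P(410,145),.119),("collar back",P(300,53),.121),("base L",P(50,140),.008),("base R",P(527,142),.008)]:
    print(n,T(back(w,u,h)),back(w,u,h).round(4))
E
```

```text
wallin L [ 18.3 -11.7 182.8] [0.5823 0.1981 0.2695]
wallin R [ 18.3  11.6 182.8] [0.5811 0.2214 0.2695]
wallout L [ 20.8 -15.1 182.8] [0.58   0.1946 0.2695]
wallout R [ 20.8  15.1 182.8] [0.5784 0.2247 0.2695]
case foot L [  6.9 -25.5 260.8] [0.5945 0.1849 0.1915]
foot R [  6.9  23.  260.8] [0.5919 0.2334 0.1915]
tipL [ 27.9  -3.4 291.3] [0.5723 0.2059 0.161 ]
tipR [ 27.9  15.8 291.3] [0.5713 0.2251 0.161 ]
tip front [ 24.9   6.2 292.3] [0.5748 0.2156 0.16  ]
tip back [ 30.4   6.1 292.3] [0.5693 0.2153 0.16  ]
colL [ 25.2 -12.2 333.3] [0.5755 0.1972 0.119 ]
colR [ 25.2  25.3 333.3] [0.5735 0.2347 0.119 ]
collar back [ 40.8   6.6 331.3] [0.5589 0.2152 0.121 ]
base L [ 10.1 -48.2 444.3] [0.5924 0.1621 0.008 ]
base R [  9.7  60.9 444.3] [0.5871 0.2711 0.008 ]
```

Loop to tip needs about +14.9 mm in tool x, +6.2 mm in y and 92 mm down. I go down short of it in x for a safe closer look.

```bash
python3 -m pendant '[[[0.005,0.0062,0.02,0,0,0,-1],[0.01,0.0062,0.04,0,0,0,-1],[0.01,0.0062,0.06,0,0,0,-1],[0.01,0.0062,0.078,0,0,0,-1],[0.01,0.0062,0.078,0,0,0,-1]]]'
python3 -m pendant '[[[0,0,0,0,0,0,-1]]]'>/dev/null
python3 - <<'E'
from h import *
w=r.camera_params("wrist");s=r.get_state();np.save("w5.npy",{"w":w,"s":s},allow_pickle=True)
im=r.capture("wrist")[:,:,::-1];cv2.imwrite("pics/w5raw.png",im)
R=Ro.from_euler('xyz',s["eef_rot"],degrees=True)
w4=w;print((R.inv().apply(back(w,(322,115),.165)-s["tcp_pos"])*1000).round(1))
c=cv2.resize(im[180:290,260:390],None,fx=5,fy=5,interpolation=cv2.INTER_CUBIC)
for k in range(10,130,10): cv2.line(c,(k*5,0),(k*5,6),(0,0,255),1)
for k in range(10,110,10): cv2.line(c,(0,k*5),(6,k*5),(0,0,255),1)
cv2.imwrite("pics/w5.png",c)
E
```

```text
time_s: 5.55
tcp_pos: [0.5891, 0.2161, 0.372]
eef_rot: [-179.9, -0.2, -177.0]
contact_force: [0.0, -0.2, -2.1]
gripper_width: 0.0497
gripper_force: 59.8
[ 84.9   3.6 209.9]
```

View pics/w5.png

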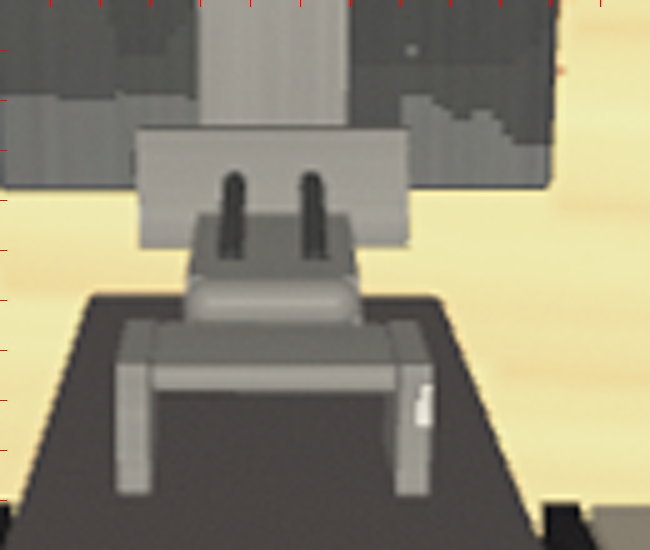

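```bash
python3 - <<'E'
from h import *
d=np.load("w5.npy",allow_pickle=True).item();w=d["w"];s=d["s"]
R=Ro.from_euler('xyz',s["eef_rot"],degrees=True)
T=lambda X:(R.inv().apply(X-s["tcp_pos"])*1000).round(1)
P=lambda x,y:(260+x/5,180+y/5);z=s["tcp_pos"][2]
for n,u,h in[("wall in",P(274,390),z-.1828),("wall out",P(274,363),z-.1828),("tip back",P(273,277),.159),("tip hi",P(273,300),.161),("tipL",P(187,295),.161),("tipR",P(360,295),.161),("collar front",P(150,247),.119),("collar back",P(150,128),.121),("spring up",P(233,172),.125)]:
    print(n,T(back(w,u,h)),back(w,u,h).round(4))
print(s["tcp_pos"])
q=r.camera_params("scene");print("scene tip est", back(q,(414,270.5),.161))
E
```

```text
wall in [ 18.3  -0.  182.8] [0.5718 0.2157 0.1921]
wall out [ 21.   -0.  182.8] [0.5691 0.2156 0.1921]
tip back [ 2.110e+01 -2.000e-01  2.159e+02] [0.5691 0.2154 0.159 ]
tip hi [ 1.890e+01 -2.000e-01  2.139e+02] [0.5713 0.2155 0.161 ]
tipL [ 19.5  -9.8 213.9] [0.5712 0.2058 0.161 ]
tipR [ 19.5   9.6 213.9] [0.5702 0.2252 0.161 ]
collar front [ 15.1 -16.9 255.9] [0.576 0.199 0.119]
collar back [ 31.7 -16.5 253.9] [0.5594 0.1985 0.121 ]
spring up [ 26.5  -5.5 249.9] [0.5639 0.2098 0.125 ]
[0.59004773 0.21671894 0.37491987]
scene tip est [0.57099042 0.21551123 0.161     ]
```

Blade centre is about 18.0 in tool x, cross-checked against the upright at 62 mm behind it. The loop centre is at 13.1, so x needs +5 mm. I centre it and start down slowly.

```bash
python3 -m pendant '[[[0.0025,-0.0001,0,0,0,0,-1],[0.0052,-0.0001,0,0,0,0,-1],[0.0052,-0.0001,0.005,0,0,0,-1],[0.0052,-0.0001,0.01,0,0,0,-1],[0.0052,-0.0001,0.012,0,0,0,-1]]]' | grep -E 'tcp_pos|force'
python3 -m pendant '[[[0,0,0.001,0,0,0,-1],[0,0,0.002,0,0,0,-1],[0,0,0.003,0,0,0,-1],[0,0,0.004,0,0,0,-1],[0,0,0.005,0,0,0,-1]]]'| grep -E 'tcp_pos|force'
```

```text
tcp_pos: [0.5844, 0.217, 0.3613]
contact_force: [-0.3, -0.3, -1.9]
gripper_force: 59.8
tcp_pos: [0.5847, 0.217, 0.3571]
contact_force: [-1.1, -0.1, -1.4]
gripper_force: 59.8
```

```bash
python3 -m pendant '[[[0,0,0.001,0,0,0,-1],[0,0,0.002,0,0,0,-1],[0,0,0.003,0,0,0,-1],[0,0,0.004,0,0,0,-1],[0,0,0.005,0,0,0,-1]]]'| grep -E 'tcp_pos|force'
python3 - <<'E'
from h import *
im=r.capture("wrist")[:,:,::-1]
c=cv2.resize(im[180:290,260:390],None,fx=5,fy=5,interpolation=cv2.INTER_CUBIC)
cv2.imwrite("pics/w6.png",c)
E
```

```text
tcp_pos: [0.5847, 0.217, 0.3521]
contact_force: [0.1, 0.4, -2.1]
gripper_force: 59.8
```

View pics/w6.png

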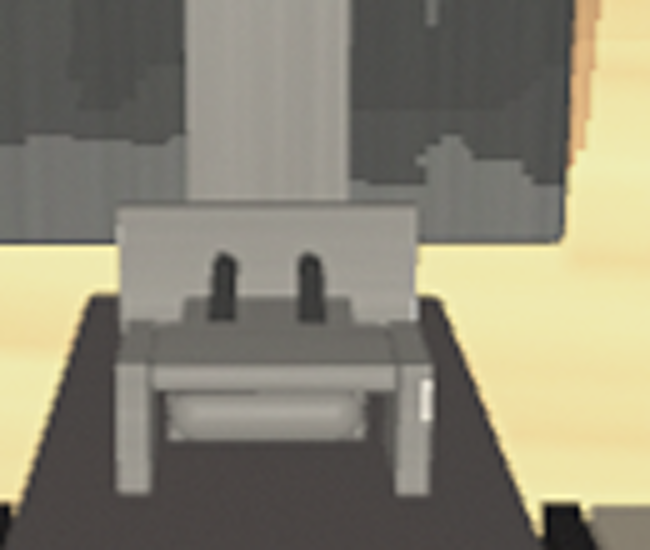

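The wrist view shows the blade tip (167–367, ~415) inside the loop opening (153–395). The loop is about 0.7 mm off in y, so I correct that and slide down by feel, with baseline fz about -2 N.

```bash
for i in 1; do python3 -m pendant '[[[0,-0.0007,0,0,0,0,-1],[0.0005,-0.0007,0.001,0,0,0,-1],[0.001,-0.0007,0.002,0,0,0,-1],[0.001,-0.0007,0.003,0,0,0,-1],[0.001,-0.0007,0.004,0,0,0,-1]]]'| grep -E 'tcp_pos|contact'; python3 -m pendant '[[[0,0,0.001,0,0,0,-1],[0,0,0.002,0,0,0,-1],[0,0,0.003,0,0,0,-1],[0,0,0.004,0,0,0,-1]]]'| grep -E 'tcp_pos|contact'; done
```

```text
tcp_pos: [0.5837, 0.2163, 0.3481]
contact_force: [-0.6, -0.0, -1.7]
tcp_pos: [0.5837, 0.2163, 0.344]
contact_force: [0.4, -0.1, -1.9]
```

```bash
python3 -m pendant '[[[0,0,0.001,0,0,0,-1],[0,0,0.002,0,0,0,-1],[0,0,0.003,0,0,0,-1],[0,0,0.004,0,0,0,-1]]]'| grep -E 'tcp_pos|contact'; python3 -m pendant '[[[0,0,0.001,0,0,0,-1],[0,0,0.002,0,0,0,-1],[0,0,0.003,0,0,0,-1]]]'| grep -E 'tcp_pos|contact'; python3 -m pendant '[[[0,0,0.001,0,0,0,-1],[0,0,0.002,0,0,0,-1]]]'| grep -E 'tcp_pos|contact'
```

```text
tcp_pos: [0.5837, 0.2163, 0.3401]
contact_force: [0.2, 0.1, -2.2]
tcp_pos: [0.5836, 0.2163, 0.3371]
contact_force: [-0.9, -0.3, -0.1]
tcp_pos: [0.5836, 0.2162, 0.3352]
contact_force: [-2.4, -0.5, 0.2]
```

```bash
for k in a; do python3 -m pendant '[[[0,0,0.0005,0,0,0,-1],[0,0,0.001,0,0,0,-1]]]'| grep -E 'tcp_pos|contact'; python3 -m pendant '[[[0,0,0.0005,0,0,0,-1],[0,0,0.001,0,0,0,-1]]]'| grep -E 'tcp_pos|contact'; python3 -m pendant '[[[0,0,0.0005,0,0,0,-1],[0,0,0.001,0,0,0,-1]]]'| grep -E 'tcp_pos|contact'; python3 -m pendant '[[[0,0,0.0005,0,0,0,-1],[0,0,0.001,0,0,0,-1]]]'| grep -E 'tcp_pos|contact'; done
```

```text
tcp_pos: [0.5836, 0.2162, 0.3343]
contact_force: [-2.1, -0.2, 1.7]
tcp_pos: [0.5837, 0.2163, 0.3334]
contact_force: [-2.6, -0.3, 2.8]
tcp_pos: [0.5837, 0.2163, 0.3324]
contact_force: [-3.7, 0.1, 3.5]
tcp_pos: [0.5837, 0.2163, 0.3314]
contact_force: [-4.3, 0.1, 6.4]
```

```bash
python3 -m pendant '[[[0,0,0.0005,0,0,0,-1],[0,0,0.001,0,0,0,-1]]]'| grep -E 'tcp_pos|contact'; python3 -m pendant '[[[0,0,0.0005,0,0,0,-1],[0,0,0.001,0,0,0,-1]]]'| grep -E 'tcp_pos|contact'; python3 -m pendant '[[[0,0,0.0005,0,0,0,-1]]]'| grep -E 'tcp_pos|contact'; python3 -m pendant '[[[0,0,0.0005,0,0,0,-1]]]'| grep -E 'tcp_pos|contact'
```

```text
tcp_pos: [0.5837, 0.2163, 0.3307]
contact_force: [-5.2, 0.6, 6.5]
tcp_pos: [0.5837, 0.2163, 0.3294]
contact_force: [-5.8, -0.6, 4.8]
tcp_pos: [0.5837, 0.2163, 0.329]
contact_force: [-3.8, -0.3, 5.7]
tcp_pos: [0.5837, 0.2163, 0.3285]
contact_force: [-5.1, -0.8, 6.8]
```

```bash
for n in 1; do python3 -m pendant '[[[0,0,0.0005,0,0,0,-1],[0,0,0.001,0,0,0,-1]]]'| grep -E 'tcp_pos|contact'; python3 -m pendant '[[[0,0,0.0005,0,0,0,-1]]]'| grep -E 'tcp_pos|contact'; python3 -m pendant '[[[0,0,0.0005,0,0,0,-1]]]'| grep -E 'tcp_pos|contact'; python3 -m pendant '[[[0,0,0.0005,0,0,0,-1]]]'| grep -E 'tcp_pos|contact'; python3 -m pendant '[[[0,0,0.0005,0,0,0,-1]]]'| grep -E 'tcp_pos|contact'; done
```

```text
tcp_pos: [0.5837, 0.2163, 0.3275]
contact_force: [-3.9, 0.6, 6.7]
tcp_pos: [0.5837, 0.2163, 0.3271]
contact_force: [-6.0, -0.1, 6.4]
tcp_pos: [0.5836, 0.2163, 0.3265]
contact_force: [-4.8, 0.4, 6.4]
tcp_pos: [0.5836, 0.2163, 0.326]
contact_force: [-4.4, -0.9, 5.8]
tcp_pos: [0.5836, 0.2163, 0.3255]
contact_force: [-4.6, -0.1, 6.9]
```

```bash
for n in 1; do python3 -m pendant '[[[0,0,0.0005,0,0,0,-1]]]'| grep -E 'tcp_pos|contact'; python3 -m pendant '[[[0,0,0.0005,0,0,0,-1]]]'| grep -E 'tcp_pos|contact'; python3 -m pendant '[[[0,0,0.0005,0,0,0,-1]]]'| grep -E 'tcp_pos|contact'; python3 -m pendant '[[[0,0,0.0005,0,0,0,-1]]]'| grep -E 'tcp_pos|contact'; done
```

```text
tcp_pos: [0.5836, 0.2163, 0.3251]
contact_force: [-3.7, -0.2, 6.4]
tcp_pos: [0.5836, 0.2162, 0.3245]
contact_force: [-5.7, -0.3, 6.4]
tcp_pos: [0.5836, 0.2163, 0.3241]
contact_force: [-4.9, -0.8, 6.2]
tcp_pos: [0.5836, 0.2162, 0.3236]
contact_force: [-5.6, 0.1, 7.4]
```

```bash
for n in 1; do python3 -m pendant '[[[0,0,0.0005,0,0,0,-1]]]'| grep -E 'tcp_pos|contact'; python3 -m pendant '[[[0,0,0.0005,0,0,0,-1]]]'| grep -E 'tcp_pos|contact'; done
```

```text
tcp_pos: [0.5836, 0.2162, 0.3231]
contact_force: [-5.4, 0.5, 6.5]
tcp_pos: [0.5836, 0.2162, 0.3226]
contact_force: [-5.4, -0.7, 6.4]
```

```bash
for n in 1; do python3 -m pendant '[[[0,0,0.0005,0,0,0,-1]]]'| grep -E 'tcp_pos|contact'; python3 -m pendant '[[[0,0,0.0005,0,0,0,-1]]]'| grep -E 'tcp_pos|contact';python3 -m pendant '[[[0,0,0.0005,0,0,0,-1]]]'| grep -E 'tcp_pos|contact'; done
```

```text
tcp_pos: [0.5837, 0.2163, 0.3221]
contact_force: [-4.8, -1.3, 9.4]
tcp_pos: [0.5837, 0.2163, 0.322]
contact_force: [-6.8, -0.8, 11.7]
tcp_pos: [0.5838, 0.2162, 0.3219]
contact_force: [-7.1, -1.1, 14.0]
```

Collar found: tcp z has stopped at 0.322 and force is rising from the 6.5 N sliding plateau. Target is about 18.5 N.

```bash
python3 -m pendant '[[[0,0,0.0005,0,0,0,-1]]]'| grep -E 'tcp_pos|contact'; python3 -m pendant '[[[0,0,0.0004,0,0,0,-1]]]'| grep -E 'tcp_pos|contact'
```

```text
tcp_pos: [0.5838, 0.2163, 0.3218]
contact_force: [-8.7, -1.0, 16.4]
tcp_pos: [0.5838, 0.2162, 0.3218]
contact_force: [-8.2, -2.4, 18.4]
```

```bash
python3 -m pendant '[[[0,0,0,0,0,0,-1],[0,0,0,0,0,0,-1]]]'| grep -E 'tcp_pos|contact';  python3 -m pendant '[[[0,0,0,0,0,0,-1],[0,0,0,0,0,0,-1]]]'| grep -E 'tcp_pos|contact'
```

```text
tcp_pos: [0.5837, 0.2162, 0.3218]
contact_force: [-8.8, -1.4, 15.8]
tcp_pos: [0.5837, 0.2162, 0.3218]
contact_force: [-8.3, -1.0, 14.9]
```

```bash
python3 -m pendant '[[[0,0,0.0008,0,0,0,-1]]]'| grep -E 'contact'; python3 -m pendant '[[[0,0,0.0002,0,0,0,-1]]]'| grep -E 'contact'; python3 -m pendant '[[[0,0,0.0002,0,0,0,-1]]]'| grep -E 'tcp_pos|contact'
```

```text
contact_force: [-9.7, -2.7, 24.1]
contact_force: [-9.4, -2.4, 22.7]
tcp_pos: [0.5838, 0.2161, 0.3216]
contact_force: [-10.1, -2.1, 22.7]
```

```bash
python3 -m pendant '[[[0,0,-0.0001,0,0,0,-1]]]'| grep -E 'contact'; python3 -m pendant '[[[0,0,0,0,0,0,-1]]]'| grep -E 'contact';python3 -m pendant '[[[0,0,0,0,0,0,-1]]]'| grep -E 'tcp_pos|contact'
```

```text
contact_force: [-9.8, -2.8, 20.3]
contact_force: [-10.4, -1.4, 21.9]
tcp_pos: [0.5838, 0.2161, 0.3216]
contact_force: [-10.6, -2.2, 20.9]
```

```bash
python3 -m pendant '[[[0,0,-0.0002,0,0,0,-1],[0,0,-0.0002,0,0,0,-1]]]'| grep -E 'contact'; python3 -m pendant '[[[0,0,0,0,0,0,-1],[0,0,0,0,0,0,-1]]]'| grep -E 'contact';python3 -m pendant '[[[0,0,0,0,0,0,-1],[0,0,0,0,0,0,-1]]]'| grep -E 'tcp_pos|contact'
```

```text
contact_force: [-9.7, -1.6, 20.8]
contact_force: [-9.1, -2.0, 20.2]
tcp_pos: [0.5838, 0.2161, 0.3216]
contact_force: [-9.2, -1.4, 20.9]
```

```bash
python3 -m pendant '[[[0,0,-0.0003,0,0,0,-1],[0,0,-0.0003,0,0,0,-1]]]'| grep -E 'contact'; python3 -m pendant '[[[0,0,0,0,0,0,-1],[0,0,0,0,0,0,-1],[0,0,0,0,0,0,-1]]]'| grep -E 'contact';python3 -m pendant '[[[0,0,0,0,0,0,-1],[0,0,0,0,0,0,-1],[0,0,0,0,0,0,-1]]]'| grep -E 'tcp_pos|contact'
```

```text
contact_force: [-9.1, -2.0, 19.0]
contact_force: [-8.9, -2.4, 18.6]
tcp_pos: [0.5838, 0.2162, 0.3216]
contact_force: [-9.4, -2.1, 18.5]
```

Held 0.8 s at about 12 N over sliding. Releasing, then straight up.

```bash
python3 -m pendant '[[[0,0,0,0,0,0,0.2],[0,0,0,0,0,0,0.6],[0,0,0,0,0,0,1],[0,0,0,0,0,0,1],[0,0,0,0,0,0,1]]]'; python3 -m pendant '[[[0,0,-0.01,0,0,0,1],[0,0,-0.04,0,0,0,1],[0,0,-0.08,0,0,0,1],[0,0,-0.12,0,0,0,1],[0,0,-0.15,0,0,0,1]]]'
python3 -m pendant '[[[0.0,0,0,0,0,0,1]]]' >/dev/null
python3 - <<'E'
from h import *
s=r.capture("scene")[:,:,::-1];w=r.capture("wrist")[:,:,::-1]
a=cv2.resize(s[200:350,340:490],(400,400),interpolation=cv2.INTER_CUBIC);b=cv2.resize(w[100:300,220:420],(400,400),interpolation=cv2.INTER_CUBIC)
cv2.imwrite("pics/f.png",cv2.convertScaleAbs(np.hstack([a,b]),alpha=1.3))
E
```

```text
time_s: 15.05
tcp_pos: [0.5838, 0.2163, 0.3188]
eef_rot: [-180.0, -0.0, -176.9]
contact_force: [0.4, 0.5, 0.1]
gripper_width: 0.0793
gripper_force: 0.0
time_s: 15.55
tcp_pos: [0.5837, 0.2161, 0.473]
eef_rot: [179.9, 0.2, -176.9]
contact_force: [1.0, 1.3, 1.1]
gripper_width: 0.0875
gripper_force: 0.0
```

View pics/f.png

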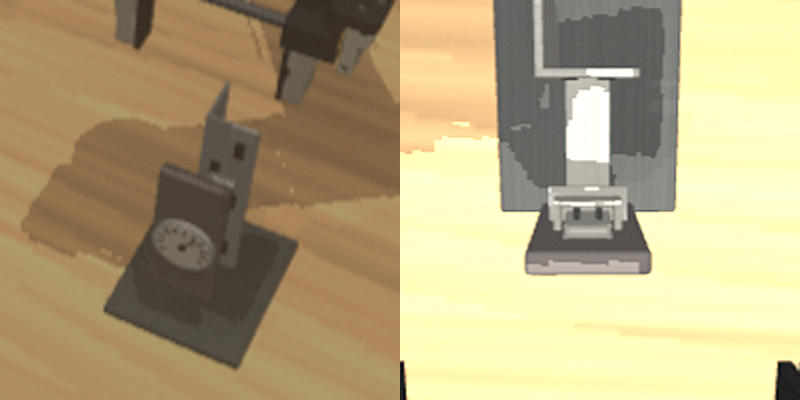

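The gauge hangs on the hook with its dial facing outward (left crop about 183,245). The blade is through the loop (right crop about 588,220), seated on the collar, and the gripper is clear.

```bash
python3 -c "
from plant import r
print(r.close_job())"
```

```text
the job is handed in; nothing more can be done
None
```

The gauge hangs by its loop on the hook, dial outward and seated on the stop collar; I leaned on it for 0.8 s at about 12 N over the sliding force (briefly up to about 17.6 N just before), then let go and handed the job in at about 16 s.

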